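# Lock the spindle and hold the wheel guard open for a wheel change

### The arm

A 6-joint arm with a two-finger parallel gripper is mounted at the origin on the work surface; the furniture and walls round the work are solid. World frame = base frame: x ahead of the robot, y to its left, z up, the work surface at z = 0. Lengths are in m, angles in rad, forces in N, time in s.
With the tool pointing down it reaches from about 0.3 to 0.875 m from the base axis. Payload 6.4 kg.
Tool frame: the origin (TCP) lies at the very end of the fingers, on their centre line; the grasp point (between the pads) lies 19 mm behind it; z points along the fingers, y is the line along which they close (so a half turn about z gives the same grasp; the last joint's range is limited). The gripper opens to 85 mm and grips with 20 to 120 N. Pads are 22 mm wide; open, the fingers measure 114 mm over their backs; the gripper's body (76 mm by 85 mm) begins 54 mm behind the grasp point. The pads swing forward as they close: fully open they stand 13 mm farther back than shut.
Start: joints at [0.985, 0.181, 1.607, -0, 1.354, -0.206], TCP at [0.213, 0.534, 0.231] pointing down, gripper open.
Joint ranges: [-2.99, 2.99], [-0.89, 2.07], [0.3, 2.58], [-1.14, 4.28], [0, 2.63], [-3.12, 3.12]. Speed limits (rad/s): [2.57, 2.57, 3.01, 3.14, 3.14, 3.14].

### API

Orientations are given as a unit quaternion [w, x, y, z].
In Python, from bench import * gives the robot as it stands. The module is installed in compiled form; this text tells all that it offers.
- The arm moves only by the tool arm_command, never from a script. Its arguments are lists of equal length, an entry for each row: "dp": the shift along the tool's x, y, z in units of 0.25 m (1.0 is 0.25 m), a list of three; "turn": the turn, a rotation vector about the tool's x, y, z in units of 30 degrees (1.0 is 30 degrees), a list of three; "jaw": the opening, from 0 (shut) to 1 (fully open). A call has 1 to 5 rows; each row is the pose to reach, as a shift and turn from the pose commanded when the call began, along the tool's axes at that moment; what a row does not reach only later rows make up. A row lasts 1/8 s, in which the tool goes at most 62.5 mm and 10.7 degrees, less where a joint would pass 70% of its speed; a pose out of reach is approached as far as the arm can. A call with a number of a shift or a turn outside -1 to 1 is refused whole. A call with a gripper value outside its range is refused whole. The fingers move at their own pace and stop on an object; the grip force is fixed at half the most. Time passes only in rows, so rows that repeat a pose let the fingers close. It gives the time, the measured TCP pose, the force, the opening and the grip force at its end, in the units of the state.
- get_obs(): the state, without advancing time (a new reading comes with each control period).
- camera(name): name is "scene" or "top" or "wrist"; returns the picture (400x640x3 uint8, blue, green, red); there is no depth.
- get_calibration(name): a dict with "camera_matrix" (3x3 intrinsics, pixels), "R" (3x3) and "t" (3): a world point X has camera coordinates R X + t; the wrist camera has in their place "mount" (4x4, takes a point from camera to tool coordinates, whose origin is the TCP and whose axes are the flange's). Camera axes: x right, y down, z forward; pixel columns grow to the right and rows downward; lengths in m; the calibration is good to about 2 mm. A picture is of the moment at which its call begins: read the wrist's pose just before it. get_calibration takes no time and is no camera call.
- hand_in(): hands the job in; it is judged then, once.
The state is a dict: "time_s": time; "q": joint angles; "dq": joint speeds; "joint_efforts": joint torques, N m; "eef_pos": TCP position; "eef_rot": TCP orientation; "wrist_force": force on the tool from outside, world axes, zero at the start; "torque": the same for the moment, N m; "opening": opening from 0.0 (shut) to 1.0 (fully open); "grasp_force": force on a finger pad.
Only numpy, scipy, OpenCV 4.12 (cv2) and the standard library are available. Lean on these libraries where they do the work, as an engineer would, in place of code of your own. Each camera call takes 0.05 s, during which the arm holds its last target. There are 200 camera calls.

### The job

A workmate is about to change the worn wheel on the bench polisher. First lock the spindle: push the red T-handled plunger straight down against its spring, turn it clockwise until it stops, and let it go so that it stays caught down. Then lift the yellow sprung wheel guard by its black bar handle and hold it open at 60 degrees from shut, leaving the things on the bench as they are; the guard springs shut if let go, so finish with the hand still holding it there.

Things in the scene. Friction and masses are not known exactly. Their poses are not given: they have to be found in the camera images.
- polisher: bench polisher, fixed, base 235 x 335 mm: blue motor (106 mm thick, y=63 to 215) on its left, black 126 mm wheel under the yellow guard on its right. Origin at bench height below the spindle; x to the machine's back, y along the spindle to the motor, z up. In mm: spindle axis z=105; lock axis x=0 y=30; shut guard: cover of radius 80 about the spindle, y=-95 to -25, top z=185
- lock_grip (a point): middle of the red T-handle bar of the spindle lock, where to take it: 204 mm above the bench when up. Bar 11 mm thick, 54 long, 20 high, top 8 mm above this point. Site axes turn with it; unlocked, the bar lies along the polisher's y (within 3 degrees). Below it stands a 39 mm wide steel sleeve, top 164 mm above the bench, 40 mm below this point when up, 25 when down
- lock_push (a joint): travel of the lock plunger straight down, m: 0 up, 0.0145 fully down; spring 3.4 N at the top, 9 N at the bottom. Its cross pin runs in a J-shaped slot: it turns only when pushed down 0.0135 or more; turned fully and let go it rises to 0.010 and stays caught there
- lock_turn (a joint): turn of the lock plunger, rad, growing clockwise seen from above: about 0 unlocked, stops at about 1.3 (locked). Turning takes little force when the plunger is fully down.
- guard (a joint): opening of the yellow guard, rad: 0 shut, 1.047 = 60 degrees, stop at 1.4. Its front (robot side) edge goes up and back about the hinge at its rear. A spring and its weight shut it: about 2.5 to 6 N at the handle
- guard_hinge (a point): centre of the guard's hinge axis behind the wheel, at x=94, y=-60, z=112 mm in the polisher's frame; the axis runs along the polisher's y. Site axes are the polisher's. It does not move
- guard_handle: black round bar handle on top of the guard near its front, 12 mm thick, 96 long, on two 9 mm posts (53 mm free between) that hold it 45 mm off the guard. Origin at its middle; y along the bar, z away from the guard, turning with it. Guard shut: middle at x=-72, y=-60, z=207 mm in the polisher's frame, 191 mm from the hinge axis, z leaning 35 degrees from upright to the robot side
- spare_wheels: stack of two worn black polishing wheels, 98 mm across, 64 mm high, origin under its centre; leave alone
- oil_bottle: white squeeze bottle with red nozzle, 52 mm across, 166 mm high, origin under its centre; leave alone
- white_bar: white bar of polishing compound, 46 x 100 x 41 mm, origin under its centre; leave alone

How it is judged:
On the way, in this order (a step that is already met when the one before it is completed fails the run):
1. the spindle lock is pushed down, turned fully clockwise and, let go by the fingers, stays caught down (value of joint lock_push above 0.008 m and value of joint lock_turn above 1.1 rad and distance between the grasp point and lock_grip above 0.04 m), for 0.2 s.
2. the guard is lifted to 60 degrees by its handle (value of joint guard between 0.977 and 1.117 rad and contact force between the fingers and guard_handle above 1 N), for 0.2 s.
At the end, for the whole second after the job is handed in: The fingers hold the guard by its bar handle (more than 1 N), still, at 60 degrees from shut (within 4 degrees), and the spindle lock is still caught down (8 mm or more) and turned clockwise (63 degrees or more) (all of step 2 and velocity of joint guard between -0.05 and 0.05 rad/s and value of joint lock_push above 0.008 m and value of joint lock_turn above 1.1 rad); the arm keeps its last pose, push and grip.
It fails at once if the guard was lifted (more than 8 degrees) before the spindle was locked (value of joint guard above 0.14 rad and (value of joint lock_push below 0.008 m or value of joint lock_turn below 1.1 rad)).
It fails at once if a thing on the bench was pushed away by more than 30 mm or tipped (distance of any of spare_wheels, oil_bottle, white_bar from where it was at the start of the episode above 0.03 m or angle between oil_bottle's own z axis and vertical above 0.5 rad).
It also fails if it takes over 53 s, if anything falls off the work surface, if the arm or the gripper's body presses on something with over 40 N, if the wrist force passes 120 N, or if a joint passes its speed limit or range.

## Working session

There is one attempt and no reset: what is moved stays moved. The work goes in short steps, Python scripts to look and compute and a tool call to move; the robot and the scene stay as the last step left them, time stands still between calls to the robot, and variables do not carry over. Pictures are saved under pics/ and viewed, at most 10 in all, crops included, and the job is handed in when it is done.

Besides the shell and the picture viewer there is one more tool, called after "Call:" in YAML: its name, and indented under it one key for each argument. arm_command: Moves the arm, as the interface text tells. Its arguments: {"type":"object","properties":{"dp":{"type":"array"},"turn":{"type":"array"},"jaw":{"type":"array"}},"required":["dp","turn","jaw"]}

```bash
mkdir -p pics; python3 - <<'E'
from bench import *
import cv2,numpy as np
np.set_printoptions(precision=4,suppress=True)
o=get_obs();print(o['time_s'],o['eef_pos'],o['eef_rot'],o['opening'])
for n in("scene","top"):
    im=camera(n);cv2.imwrite(f'pics/{n}0.png',im)
    c=get_calibration(n);print(n,c)
    h=cv2.cvtColor(im,cv2.COLOR_BGR2HSV)
    for nm,m in(("red",cv2.inRange(h,(0,130,80),(8,255,255))|cv2.inRange(h,(172,130,80),(180,255,255))),("yel",cv2.inRange(h,(18,120,100),(35,255,255))),("blue",cv2.inRange(h,(95,120,50),(130,255,255)))):
        k,_,st,ce=cv2.connectedComponentsWithStats(m)
        for i in range(1,k):
            if st[i,4]>25:print(nm,st[i],ce[i])
print(get_calibration("wrist"))
E
```

```text
0.0 [0.2128 0.5336 0.2304] [-0.0003  0.1888  0.982  -0.0008] 1.000268900013181
scene {'camera_matrix': array([[451.8162,   0.    , 319.0947],
       [  0.    , 451.8162, 198.9636],
       [  0.    ,   0.    ,   1.    ]]), 'R': array([[ 0.7474, -0.6641,  0.0189],
       [-0.4556, -0.5331, -0.7129],
       [ 0.4836,  0.5242, -0.701 ]]), 't': array([-0.4121,  0.329 ,  0.9374])}
red [216 156  11  19 107] [220.5047 168.1869]
red [330 166  15  18 163] [336.092  176.2454]
red [200 250  26  23 413] [211.6465 261.7942]
yel [ 319  190   73   56 2222] [354.0468 215.8663]
blue [ 291  156   59   61 1781] [314.3262 180.3116]
top {'camera_matrix': array([[474.1208,   0.    , 324.0116],
       [  0.    , 474.1208, 200.9211],
       [  0.    ,   0.    ,   1.    ]]), 'R': array([[ 0.0201, -0.9996, -0.0176],
       [-0.9884, -0.0172, -0.1508],
       [ 0.1505,  0.0204, -0.9884]]), 't': array([-0.0296,  0.535 ,  1.5075])}
red [319 177  18  10 101] [327.4455 181.1287]
red [233 229   9   9  64] [236.9531 233.0469]
red [283 273  20  20 303] [292.538  282.8845]
yel [ 534    9   68   30 1031] [567.3676  23.6353]
yel [ 342  161   32   50 1094] [357.9954 185.7157]
yel [339 210  26  10 130] [351.9615 214.6692]
blue [ 605    0   35   38 1059] [623.7498  16.254 ]
blue [ 282  151   39   51 1451] [301.0062 177.4163]
{'camera_matrix': array([[338.2219,   0.    , 323.3422],
       [  0.    , 338.2219, 195.3844],
       [  0.    ,   0.    ,   1.    ]]), 'mount': array([[ 0.002 , -0.9542, -0.2993,  0.0765],
       [ 1.    ,  0.002 ,  0.0001, -0.    ],
       [ 0.0005, -0.2993,  0.9542, -0.1427],
       [ 0.    ,  0.    ,  0.    ,  1.    ]])}
```

View pics/scene0.png

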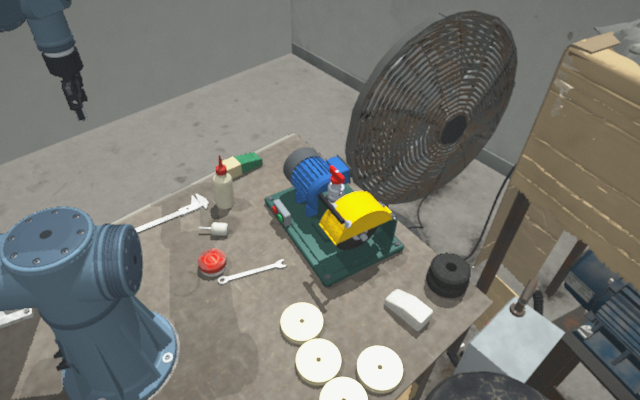

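View pics/top0.png

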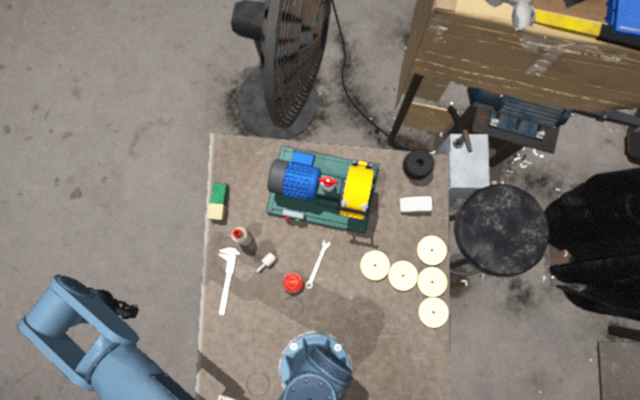

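The scene view shows the polisher with the red T-handle at (336,176) and the yellow guard at (354,216). In the top view they are at (327,181) and (358,186), with the black handle bar near (353,211). The oil bottle (237,233 top), wheels and white bar are clear of the machine.

```bash
cat > h.py <<'E'
from bench import *
import cv2,numpy as np
from scipy.spatial.transform import Rotation as R
np.set_printoptions(precision=4,suppress=True)
def cam(n,o=None):
    c=get_calibration(n);K=c['camera_matrix']
    if n=='wrist':
        q=np.array(o['eef_rot']);Rt=R.from_quat(q[[1,2,3,0]]).as_matrix();M=c['mount']
        Rc=Rt@M[:3,:3];C=np.array(o['eef_pos'])+Rt@M[:3,3]
        return K,Rc,C
    return K,c['R'].T,-c['R'].T@c['t']
def ray(cm,uv):
    K,Rc,C=cm;d=Rc@np.linalg.solve(K,[uv[0],uv[1],1]);return C,d/np.linalg.norm(d)
def onz(cm,uv,z):
    C,d=ray(cm,uv);return C+d*(z-C[2])/d[2]
def tri(rays):
    A=sum(np.eye(3)-np.outer(d,d) for C,d in rays);b=sum((np.eye(3)-np.outer(d,d))@C for C,d in rays)
    X=np.linalg.solve(A,b);return X,[np.linalg.norm((np.eye(3)-np.outer(d,d))@(X-C)) for C,d in rays]
def proj(cm,X):
    K,Rc,C=cm;p=K@(Rc.T@(np.asarray(X)-C));return p[:2]/p[2]
E
python3 - <<'E'
from h import *
s,t=cam('scene'),cam('top')
print('T',tri([ray(s,(336.1,176.2)),ray(t,(327.4,181.1))]))
for z in(.2,.204):print(onz(t,(327.4,181.1),z),onz(s,(336.1,176.2),z))
im=cv2.imread('pics/top0.png');h=cv2.cvtColor(im,cv2.COLOR_BGR2HSV)
m=cv2.inRange(h,(70,70,15),(95,255,140));m[:, :255]=0;m[240:]=0;m[:,390:]=0;m[:140]=0
cs=[c for c in cv2.findContours(m,cv2.RETR_EXTERNAL,cv2.CHAIN_APPROX_NONE)[0] if cv2.contourArea(c)>20]
P=np.vstack(cs)[:,0,:].astype(float)
W=np.array([onz(t,p,0.012)[:2] for p in P]).astype(np.float32)
r=cv2.minAreaRect(W);print(r,cv2.boxPoints(r))
for nm,a,b in(('o',282.9,0),):pass
print('bottle top',onz(t,(237,233),.16),'wheels',onz(t,(418,165),.05),'bar',onz(t,(415,205),.04))
cv2.imwrite('pics/a.png',cv2.resize(im[130:250,250:450],None,fx=4,fy=4,interpolation=cv2.INTER_CUBIC))
E
```

```text
T (array([ 0.5715, -0.0317,  0.1948]), [np.float64(0.00018305620985489728), np.float64(0.000183056209855003)])
[ 0.5703 -0.0317  0.2   ] [ 0.5675 -0.0359  0.2   ]
[ 0.5696 -0.0317  0.204 ] [ 0.5643 -0.0391  0.204 ]
((0.5579954981803894, -0.00854581594467163), (0.3300321698188782, 0.18661557137966156), 78.74279022216797) [[ 0.4343 -0.1522]
 [ 0.6173 -0.1886]
 [ 0.6817  0.1351]
 [ 0.4987  0.1715]]
bottle top [0.4158 0.236  0.16  ] wheels [ 0.6582 -0.3248  0.05  ] bar [ 0.5273 -0.3155  0.04  ]
```

View pics/a.png

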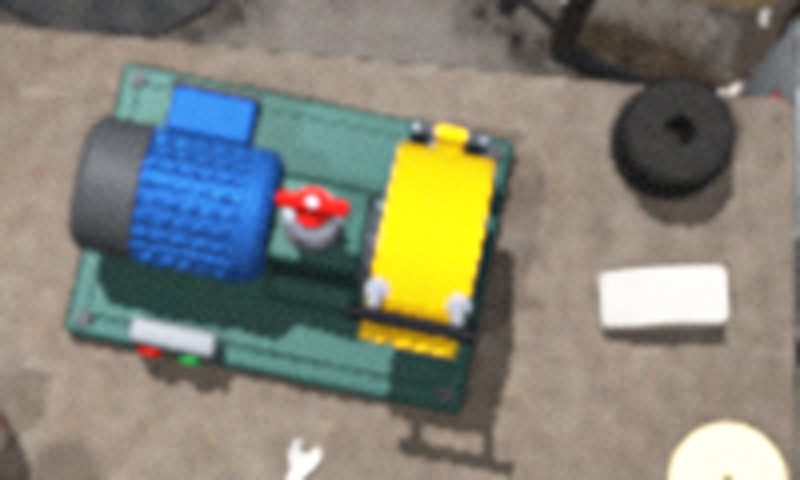

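The crop shows the base edges tilted about 11 degrees. The T-bar runs (275,197)-(350,210), and the black guard handle runs (350,312)-(475,338) with its middle at about (412,325). Next is a move to a viewing pose above the lock.

```bash
cat >> h.py <<'E'
PSI=np.deg2rad(-11.3)
def frame(tilt=0,yaw=0,psi=PSI):
    """tool y along machine x, z down; tilt>0: fingers lean forward(machine +x) ; yaw: clockwise turn"""
    Rm=R.from_euler('z',psi)
    B=R.from_matrix(np.array([[0,1,0],[1,0,0],[0,0,-1.]]).T)
    return Rm*R.from_euler('y',-np.deg2rad(tilt))*B*R.from_euler('z',np.deg2rad(yaw))
def rel(o,p,Rt,p0=None):
    q=np.array(o['eef_rot']);R0=R.from_quat(q[[1,2,3,0]]);P=np.array(o['eef_pos'])
    return R0.inv().apply(np.array(p)-P)/.25,(R0.inv()*Rt).as_rotvec()/np.deg2rad(30)
E
python3 - <<'E'
from h import *
t=cam('top');o=get_obs()
print('bar',onz(t,(353,211.2),.207))
for p in([.33,.35,.31],[.46,.13,.31],[.57,-.032,.30]):print(rel(o,p,frame()))
print(frame(10).as_matrix())
E
```

```text
bar [ 0.4815 -0.1076  0.207 ]
(array([-0.7072, -0.5089, -0.3175]), array([-0.0028,  0.0015,  2.6512]))
(array([-1.5164, -1.1334, -0.3168]), array([-0.0028,  0.0015,  2.6512]))
(array([-2.1654, -1.572 , -0.2763]), array([-0.0028,  0.0015,  2.6512]))
[[ 0.1959  0.9657  0.1703]
 [ 0.9806 -0.193  -0.034 ]
 [-0.      0.1736 -0.9848]]
```

Call:
arm_command:
  dp:
    - [-0.14, -0.1, -0.2]
    - [-0.3, -0.22, -0.32]
    - [-0.5, -0.36, -0.32]
    - [-0.71, -0.51, -0.32]
    - [-0.88, -0.66, -0.32]
  turn:
    - [0, 0, 0.2]
    - [0, 0, 0.4]
    - [0, 0, 0.6]
    - [0, 0, 0.8]
    - [0, 0, 1.0]
  jaw: [1, 1, 1, 1, 1]

```text
time_s: 0.72
eef_pos: [0.357, 0.2974, 0.3111]
eef_rot: [0.0, 0.438, 0.899, -0.0]
wrist_force: [0.9, 0.6, 0.8]
opening: 1.003
grasp_force: 0.0
```

```bash
python3 - <<'E'
from h import *
o=get_obs();print(o['time_s'],o['eef_pos'])
print(rel(o,[.55,-.05,.31],frame()))
E
```

```text
0.725 [0.357  0.2974 0.3111]
(array([-1.5701, -0.2484,  0.0046]), array([0.0001, 0.0003, 1.6448]))
```

Call:
arm_command:
  dp:
    - [-0.2, -0.03, 0]
    - [-0.4, -0.06, 0]
    - [-0.6, -0.09, 0]
    - [-0.8, -0.12, 0]
    - [-1.0, -0.16, 0]
  turn:
    - [0, 0, 0.2]
    - [0, 0, 0.4]
    - [0, 0, 0.6]
    - [0, 0, 0.8]
    - [0, 0, 1.0]
  jaw: [1, 1, 1, 1, 1]

```text
time_s: 1.35
eef_pos: [0.4801, 0.0766, 0.311]
eef_rot: [-0.0, 0.656, 0.755, -0.0]
wrist_force: [0.6, -0.4, -0.6]
opening: 0.998
grasp_force: 0.0
```

```bash
python3 - <<'E'
from h import *
o=get_obs();print(o['time_s'],o['eef_pos'])
print(rel(o,[.55,-.05,.31],frame()))
E
```

```text
1.35 [0.4801 0.0766 0.311 ]
(array([-0.5405,  0.2062,  0.0038]), array([-0.0006, -0.0003,  0.6445]))
```

Call:
arm_command:
  dp:
    - [-0.14, 0.04, 0]
    - [-0.28, 0.08, 0]
    - [-0.42, 0.12, 0]
    - [-0.57, 0.12, 0]
    - [-0.57, 0.12, 0]
  turn:
    - [0, 0, 0.2]
    - [0, 0, 0.4]
    - [0, 0, 0.64]
    - [0, 0, 0.64]
    - [0, 0, 0.64]
  jaw: [1, 1, 1, 1, 1]

```text
time_s: 1.98
eef_pos: [0.5297, -0.0607, 0.3105]
eef_rot: [-0.0, 0.772, 0.635, -0.001]
wrist_force: [-0.4, 1.0, 0.4]
opening: 1.005
grasp_force: 0.0
```

```bash
python3 - <<'E'
from h import *
o=get_obs();im=camera('wrist');cv2.imwrite('pics/w1.png',im)
c=cam('wrist',o);print(o['time_s'],o['eef_pos'],o['eef_rot'])
print('pred lock',proj(c,[.57,-.032,.204]),'bar',proj(c,[.4815,-.107,.207]))
h=cv2.cvtColor(im,cv2.COLOR_BGR2HSV)
m=cv2.inRange(h,(0,130,80),(8,255,255))|cv2.inRange(h,(172,130,80),(180,255,255))
k,_,st,ce=cv2.connectedComponentsWithStats(m)
for i in range(1,k):
    if st[i,4]>25:print(st[i],ce[i],onz(c,ce[i],.21))
E
```

```text
1.975 [ 0.5297 -0.0607  0.3105] [-0.0004  0.7725  0.6351 -0.0005]
pred lock [369.5548 146.6612] bar [276.0129 258.6638]
[245  11   5  21  71] [246.6901  20.507 ] [0.5036 0.0655 0.21  ]
[  60   53   63   56 2044] [90.7339 81.456 ] [0.3895 0.0496 0.21  ]
[ 348  108   39   75 1616] [367.3973 143.9647] [ 0.5682 -0.0287  0.21  ]
```

View pics/w1.png

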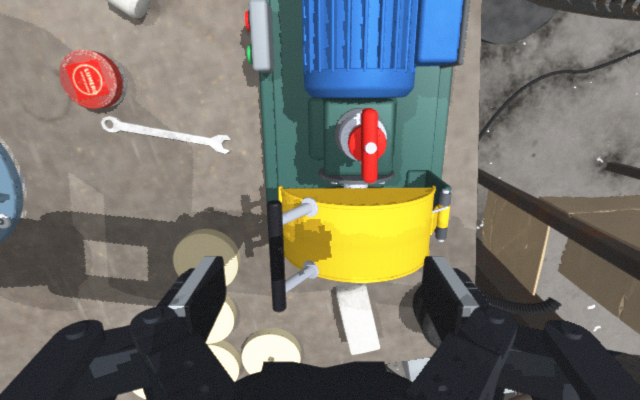

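The wrist view shows the T-bar at columns 362-378, rows 110-182, with its white centre dot at (371,148). The guard bar runs from (275,203) to (280,309). Both fit the prediction.

```bash
python3 - <<'E'
from h import *
o=get_obs();im=cv2.imread('pics/w1.png');c=cam('wrist',o)
print('T dot',onz(c,(371,148),.212),'Tends',onz(c,(370,112),.212),onz(c,(370,181),.212))
g=im.max(2);m=((g<45)*255).astype(np.uint8);m[:195]=0;m[315:]=0;m[:,:262]=0;m[:,292:]=0
k,l,st,ce=cv2.connectedComponentsWithStats(m)
i=1+np.argmax(st[1:,4]);print(st[i],ce[i]);P=np.argwhere(l==i)[:,::-1].astype(np.float32)
vx,vy,x0,y0=cv2.fitLine(P,cv2.DIST_HUBER,0,.01,.01).ravel()
f=lambda v:(x0+vx/vy*(v-y0),v)
a,b=onz(c,f(st[i,1]),.207),onz(c,f(st[i,1]+st[i,3]),.207)
d=a-b;print(a,b,(a+b)/2,'len',np.linalg.norm(d),'psi',np.rad2deg(np.arctan2(-d[0],d[1])))
E
```

```text
T dot [ 0.5698 -0.0302  0.212 ] Tends [ 0.5729 -0.0053  0.212 ] [ 0.5655 -0.0543  0.212 ]
[267 201  18 101 753] [275.7304 255.2537]
[ 0.4876 -0.0567  0.207 ] [ 0.476  -0.1462  0.207 ] [ 0.4818 -0.1015  0.207 ] len 0.09027275588171019 psi -7.408731268722047
```

```bash
python3 - <<'E'
from h import *
o=get_obs();c=cam('wrist',o);t=cam('top')
im=cv2.imread('pics/w1.png');h=cv2.cvtColor(im,cv2.COLOR_BGR2HSV)
m=cv2.inRange(h,(70,60,15),(95,255,160))
def fit(P,cm):
    W=np.array([onz(cm,p,.012)[:2] for p in P],np.float32)
    vx,vy,x,y=cv2.fitLine(W,cv2.DIST_HUBER,0,.001,.001).ravel();return np.rad2deg(np.arctan2(-vx,vy)),x,y
L=[(np.flatnonzero(m[r,240:330])[0]+240,r) for r in range(75,180) if m[r,240:330].any()]
Rr=[(np.flatnonzero(m[r,400:500])[-1]+400,r) for r in range(5,180) if m[r,400:500].any()]
print(L[::15],Rr[::20]);print(fit(L,c),fit(Rr,c))
im=cv2.imread('pics/top0.png');h=cv2.cvtColor(im,cv2.COLOR_BGR2HSV)
m=cv2.inRange(h,(70,60,15),(95,255,160))[140:240]
B=[(u,np.flatnonzero(m[:,u])[-1]+140) for u in range(310,360) if m[:,u].any()]
T=[(u,np.flatnonzero(m[:,u])[0]+140) for u in range(315,370) if m[:,u].any()]
print(B[::8],T[::8]);print(fit(B,t),fit(T,t))
E
```

```text
[(np.int64(260), 75), (np.int64(261), 90), (np.int64(261), 105), (np.int64(262), 120), (np.int64(263), 135), (np.int64(264), 150), (np.int64(265), 165)] [(np.int64(438), 66), (np.int64(449), 86), (np.int64(447), 106), (np.int64(445), 126), (np.int64(443), 146), (np.int64(441), 166)]
(np.float32(-10.713804), np.float32(0.45811415), np.float32(-0.016408732)) (np.float32(-10.680849), np.float32(0.6884632), np.float32(-0.061072048))
[(310, np.int64(221)), (318, np.int64(223)), (326, np.int64(225)), (334, np.int64(226)), (342, np.int64(228)), (350, np.int64(229)), (358, np.int64(231))] [(315, np.int64(153)), (323, np.int64(155)), (331, np.int64(156)), (339, np.int64(158)), (347, np.int64(160)), (355, np.int64(219)), (363, np.int64(221))]
(np.float32(-10.681429), np.float32(0.45547548), np.float32(-0.055203293)) (np.float32(-64.780914), np.float32(0.623556), np.float32(-0.08119719))
```

```bash
sed -i 's/-11.3/-10.7/' h.py; python3 - <<'E'
from h import *
o=get_obs()
for z in(.31,.24,.187):print(rel(o,[.5695,-.0305,z],frame()))
E
```

```text
(array([0.144 , 0.1349, 0.0024]), array([-0.0026, -0.0008, -0.0128]))
(array([0.1439, 0.1353, 0.2824]), array([-0.0026, -0.0008, -0.0128]))
(array([0.1438, 0.1356, 0.4944]), array([-0.0026, -0.0008, -0.0128]))
```

Call:
arm_command:
  dp:
    - [0.144, 0.135, 0.0]
    - [0.144, 0.135, 0.1]
    - [0.144, 0.135, 0.22]
    - [0.144, 0.135, 0.3]
    - [0.144, 0.135, 0.3]
  turn:
    - [0, 0, 0]
    - [0, 0, 0]
    - [0, 0, 0]
    - [0, 0, 0]
    - [0, 0, 0]
  jaw: [0.5, 0.5, 0.5, 0.5, 0.5]

```text
time_s: 2.65
eef_pos: [0.5682, -0.0281, 0.2344]
eef_rot: [-0.002, 0.771, 0.637, -0.001]
wrist_force: [-0.4, 0.1, 0.3]
opening: 0.497
grasp_force: 0.0
```

```bash
python3 - <<'E'
from h import *
o=get_obs();im=camera('wrist');cv2.imwrite('pics/w2.png',im)
c=cam('wrist',o);print(o['eef_pos'],o['opening'],'expected dot',proj(c,[.5695,-.0305,.212]))
print(rel(o,[.5695,-.0305,.187],frame()))
E
```

```text
[ 0.5682 -0.0281  0.2344] 0.496608731216044 expected dot [326.7008 243.0268]
(array([-0.0088,  0.0076,  0.1895]), array([-0.0081, -0.0012, -0.006 ]))
```

View pics/w2.png

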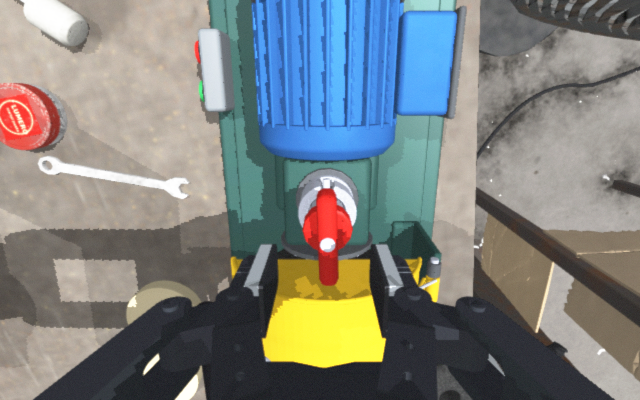

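The T-handle dot is at (328,243), where it was expected, and the bar is midway between the fingers. Descending.

Call:
arm_command:
  dp:
    - [-0.009, 0.009, 0.1]
    - [-0.009, 0.009, 0.185]
    - [-0.009, 0.009, 0.185]
    - [-0.009, 0.009, 0.185]
  turn:
    - [0, 0, 0]
    - [0, 0, 0]
    - [0, 0, 0]
    - [0, 0, 0]
  jaw: [0.5, 0.5, 0.4, 0.2]

```text
time_s: 3.2
eef_pos: [0.5703, -0.0317, 0.1912]
eef_rot: [-0.001, 0.771, 0.637, -0.001]
wrist_force: [-8.7, 2.2, 2.9]
opening: 0.296
grasp_force: 58.8
```

Call:
arm_command:
  dp:
    - [0, 0, 0]
    - [0, 0, 0]
    - [0, 0, 0]
    - [0, 0, 0]
  turn:
    - [0, 0, 0]
    - [0, 0, 0]
    - [0, 0, 0]
    - [0, 0, 0]
  jaw: [0, 0, 0, 0]

```text
time_s: 3.7
eef_pos: [0.5703, -0.0317, 0.1913]
eef_rot: [-0.001, 0.771, 0.637, -0.001]
wrist_force: [-7.1, 1.5, 1.2]
opening: 0.296
grasp_force: 58.9
```

The opening stopped at 25 mm, so the fingers are on the round hub below the bar. Regrasping higher, on the bar itself.

Call:
arm_command:
  dp:
    - [0, 0, 0]
    - [0, 0, 0]
    - [0, 0, -0.045]
    - [0, 0, -0.045]
  turn:
    - [0, 0, 0]
    - [0, 0, 0]
    - [0, 0, 0]
    - [0, 0, 0]
  jaw: [0.45, 0.45, 0.45, 0.45]

```text
time_s: 4.2
eef_pos: [0.5728, -0.0326, 0.2034]
eef_rot: [0.001, 0.771, 0.636, 0.001]
wrist_force: [-1.3, -0.1, 0.6]
opening: 0.454
grasp_force: 0.0
```

Call:
arm_command:
  dp:
    - [0, 0, 0]
    - [0, 0, 0]
    - [0, 0, 0]
    - [0, 0, 0]
  turn:
    - [0, 0, 0]
    - [0, 0, 0]
    - [0, 0, 0]
    - [0, 0, 0]
  jaw: [0, 0, 0, 0]

```text
time_s: 4.7
eef_pos: [0.5703, -0.032, 0.2008]
eef_rot: [-0.001, 0.771, 0.636, -0.001]
wrist_force: [-5.6, 1.4, 2.2]
opening: 0.108
grasp_force: 62.7
```

Call:
arm_command:
  dp:
    - [0, 0, 0.02]
    - [0, 0, 0.04]
    - [0, 0, 0.064]
    - [0, 0, 0.064]
    - [0, 0, 0.064]
  turn:
    - [0, 0, 0]
    - [0, 0, 0]
    - [0, 0, 0]
    - [0, 0, 0]
    - [0, 0, 0]
  jaw: [0, 0, 0, 0, 0]

```text
time_s: 5.32
eef_pos: [0.5707, -0.032, 0.1871]
eef_rot: [-0.001, 0.771, 0.636, -0.001]
wrist_force: [-11.2, 2.7, 15.6]
opening: 0.106
grasp_force: 64.4
```

Call:
arm_command:
  dp:
    - [0, -0.005, 0.01]
    - [0, -0.005, 0.01]
    - [0, -0.005, 0.01]
  turn:
    - [0, 0, 0]
    - [0, 0, 0.2]
    - [0, 0, 0.4]
  jaw: [0, 0, 0]

```text
time_s: 5.7
eef_pos: [0.5707, -0.0321, 0.187]
eef_rot: [0.001, 0.834, 0.551, 0.0]
wrist_force: [-13.5, 2.1, 26.7]
opening: 0.104
grasp_force: 65.8
```

Call:
arm_command:
  dp:
    - [0, 0, 0]
    - [0, 0, -0.004]
    - [0, 0, -0.004]
    - [0, 0, -0.004]
  turn:
    - [0, 0, 0.25]
    - [0, 0, 0.5]
    - [0, 0, 0.75]
    - [0, 0, 1.0]
  jaw: [0, 0, 0, 0]

```text
time_s: 6.2
eef_pos: [0.5703, -0.032, 0.1871]
eef_rot: [0.0, 0.949, 0.316, 0.0]
wrist_force: [-11.6, 2.2, 21.9]
opening: 0.106
grasp_force: 65.2
```

```bash
python3 - <<'E'
from h import *
o=get_obs();print(o['eef_pos'],o['wrist_force'],o['torque'],o['q'],rel(o,o['eef_pos'],frame())[1]*30)
E
```

```text
[ 0.5703 -0.032   0.1871] [-11.6242   2.1509  21.8526] [0.3551 2.1124 0.014 ] [-0.2636  0.2147  1.66   -0.0005  1.2661  0.6647] [  0.0483   0.0165 -42.4777]
```

Call:
arm_command:
  dp:
    - [0, 0, 0]
    - [0, 0, 0]
    - [0, 0, 0]
    - [0, 0, 0]
  turn:
    - [0, 0, 0.25]
    - [0, 0, 0.5]
    - [0, 0, 0.75]
    - [0, 0, 0.95]
  jaw: [0, 0, 0, 0]

```text
time_s: 6.7
eef_pos: [0.57, -0.0319, 0.187]
eef_rot: [0.0, 0.997, 0.073, -0.0]
wrist_force: [-12.3, 2.6, 22.9]
opening: 0.108
grasp_force: 65.3
```

```bash
python3 - <<'E'
from h import *
o=get_obs();print(o['eef_pos'],o['wrist_force'],o['torque'],rel(o,o['eef_pos'],frame())[1]*30)
E
```

```text
[ 0.57   -0.0319  0.187 ] [-12.2937   2.6488  22.9391] [0.4247 2.3712 0.0092] [  0.0106   0.0197 -70.9405]
```

Call:
arm_command:
  dp:
    - [0, 0, 0]
    - [0, 0, 0]
    - [0, 0, 0]
  turn:
    - [0, 0, 0.2]
    - [0, 0, 0.27]
    - [0, 0, 0.27]
  jaw: [0, 0, 0]

```text
time_s: 7.08
eef_pos: [0.57, -0.0318, 0.1871]
eef_rot: [0.0, 1.0, 0.004, -0.0]
wrist_force: [-12.7, 4.2, 22.7]
opening: 0.107
grasp_force: 65.3
```

```bash
python3 - <<'E'
from h import *
o=get_obs();print(o['eef_pos'],o['wrist_force'],o['torque'],rel(o,o['eef_pos'],frame())[1]*30)
E
```

```text
[ 0.57   -0.0318  0.1871] [-12.7134   4.1884  22.6597] [0.4658 2.3205 0.0884] [  0.006    0.0193 -78.8371]
```

Call:
arm_command:
  dp:
    - [0, 0, -0.012]
    - [0, 0, -0.012]
    - [0, 0, -0.012]
    - [0, 0, -0.02]
    - [0, 0, -0.1]
  turn:
    - [0, 0, 0.27]
    - [0, 0, 0.27]
    - [0, 0, 0.27]
    - [0, 0, 0.27]
    - [0, 0, 0.27]
  jaw: [0, 0.4, 0.4, 0.4, 0.4]

```text
time_s: 7.7
eef_pos: [0.5691, -0.0319, 0.2071]
eef_rot: [-0.0, 0.998, -0.067, -0.002]
wrist_force: [-0.8, -0.4, -0.2]
opening: 0.399
grasp_force: 0.0
```

Call:
arm_command:
  dp:
    - [0, 0, -0.2]
    - [0, 0, -0.35]
    - [0, 0, -0.35]
    - [0, 0, -0.35]
  turn:
    - [0, 0, 0]
    - [0, 0, 0]
    - [0, 0, 0]
    - [0, 0, 0]
  jaw: [0.4, 0.4, 0.5, 0.5]

```text
time_s: 8.2
eef_pos: [0.57, -0.0321, 0.2955]
eef_rot: [-0.0, 0.998, -0.067, -0.001]
wrist_force: [0.1, 0.2, -0.8]
opening: 0.5
grasp_force: 0.0
```

```bash
python3 - <<'E'
from h import *
o=get_obs();im=camera('wrist');c=cam('wrist',o);print(o['time_s'],o['eef_pos'],o['wrist_force'])
P=proj(c,[.569,-.0305,.202]).astype(int);print(P)
x,y=np.clip(P[0]-150,0,340),np.clip(P[1]-110,0,180)
cv2.imwrite('pics/w3.png',cv2.resize(im[y:y+220,x:x+300],None,fx=2,fy=2));print(x,y)
print('dot pred up',proj(c,[.569,-.0305,.212]),'caught',proj(c,[.569,-.0305,.202]))
for p in([.569,-.0305,.30],[.4819,-.1056,.30]):print(rel(o,p,frame()))
E
```

```text
8.2 [ 0.57   -0.0321  0.2955] [ 0.1348  0.2273 -0.8162]
[321 199]
171 89
dot pred up [320.9263 204.1846] caught [321.0115 199.7797]
(array([-0.0047, -0.0058, -0.0181]), array([-0.0017,  0.0014, -2.8985]))
(array([-0.3099,  0.3383, -0.0178]), array([-0.0017,  0.0014, -2.8985]))
```

View pics/w3.png

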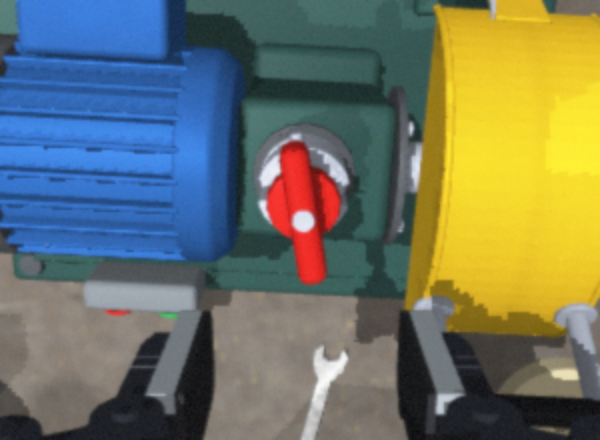

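The T-handle's white dot is at about (322,199) in the full picture. That is where a caught plunger should appear (an upper one would be at row 204), and the bar is turned about 77 degrees. The lock is set, so the guard is next.

Call:
arm_command:
  dp:
    - [-0.03, 0.04, -0.05]
    - [-0.06, 0.08, -0.1]
    - [-0.1, 0.12, -0.1]
    - [-0.15, 0.17, -0.1]
  turn:
    - [0, 0, -0.3]
    - [0, 0, -0.6]
    - [0, 0, -0.9]
    - [0, 0, -1.0]
  jaw: [0.6, 0.6, 0.6, 0.6]

```text
time_s: 8.75
eef_pos: [0.5265, -0.0692, 0.3196]
eef_rot: [-0.001, 0.981, 0.195, -0.001]
wrist_force: [-0.2, 0.3, -0.2]
opening: 0.604
grasp_force: 0.0
```

```bash
cat >> h.py <<'E'
O=np.array([.5637,-.060,0]);RM=R.from_euler('z',PSI)
def bar(deg):
    a=np.deg2rad(150.2-deg);return O+RM.apply([.094+.191*np.cos(a),-.06,.112+.191*np.sin(a)])
def tcp(deg,tilt,back=0):
    F=frame(tilt);return bar(deg)+F.apply([0,0,.019-back]),F
E
python3 - <<'E'
from h import *
o=get_obs();print(bar(0),bar(60),tcp(0,35,.06)[0])
print(rel(o,*tcp(0,20,.09)),rel(o,*tcp(0,35,.06)))
E
```

```text
[ 0.4821 -0.1056  0.2069] [ 0.6443 -0.1363  0.303 ] [ 0.459  -0.1013  0.2405]
(array([-0.301 ,  0.0136,  0.1843]), array([-0.6165,  0.332 , -1.8725])) (array([-0.2982,  0.0155,  0.3168]), array([-1.0739,  0.5793, -1.8311]))
```

Call:
arm_command:
  dp:
    - [-0.1, 0.0, 0.0]
    - [-0.2, 0.01, 0.03]
    - [-0.3, 0.014, 0.06]
    - [-0.3, 0.014, 0.06]
  turn:
    - [-0.1, 0.06, -0.3]
    - [-0.2, 0.12, -0.6]
    - [-0.3, 0.18, -0.9]
    - [-0.33, 0.18, -1.0]
  jaw: [0.6, 0.6, 0.6, 0.6]

```text
time_s: 9.25
eef_pos: [0.4568, -0.1008, 0.3036]
eef_rot: [0.074, 0.893, 0.44, 0.061]
wrist_force: [0.3, -0.3, 1.2]
opening: 0.602
grasp_force: 0.0
```

```bash
python3 - <<'E'
from h import *
o=get_obs();print(o['eef_pos']);print(rel(o,*tcp(0,35,.06)))
E
```

```text
[ 0.4568 -0.1008  0.3036]
(array([-0.0076, -0.0387,  0.2493]), array([-0.7769,  0.2692, -0.8534]))
```

Call:
arm_command:
  dp:
    - [0, 0, 0.06]
    - [0, -0.02, 0.12]
    - [0, -0.03, 0.18]
    - [-0.008, -0.039, 0.25]
    - [-0.008, -0.039, 0.25]
  turn:
    - [-0.2, 0.07, -0.22]
    - [-0.4, 0.14, -0.44]
    - [-0.6, 0.2, -0.66]
    - [-0.777, 0.269, -0.853]
    - [-0.777, 0.269, -0.853]
  jaw: [0.6, 0.6, 0.6, 0.6, 0.6]

```text
time_s: 9.88
eef_pos: [0.4589, -0.1007, 0.2387]
eef_rot: [0.23, 0.737, 0.607, 0.192]
wrist_force: [-0.2, -0.7, -0.3]
opening: 0.597
grasp_force: 0.0
```

```bash
python3 - <<'E'
from h import *
o=get_obs();im=camera('wrist');cv2.imwrite('pics/w4.png',im);c=cam('wrist',o);print(o['eef_pos'],o['q'])
print('bar pred',proj(c,bar(0)),proj(c,bar(0)+RM.apply([0,.048,0])),proj(c,bar(0)-RM.apply([0,.048,0])));print(rel(o,*tcp(0,35,0)))
E
```

```text
[ 0.4589 -0.1007  0.2387] [-0.656  -0.5338  2.313   0.3543  0.8394 -0.6305]
bar pred [325.2921 228.0552] [325.0719 145.8334] [325.4826 299.1593]
(array([-0.0024,  0.0054,  0.2345]), array([-0.0064, -0.0002, -0.0118]))
```

View pics/w4.png

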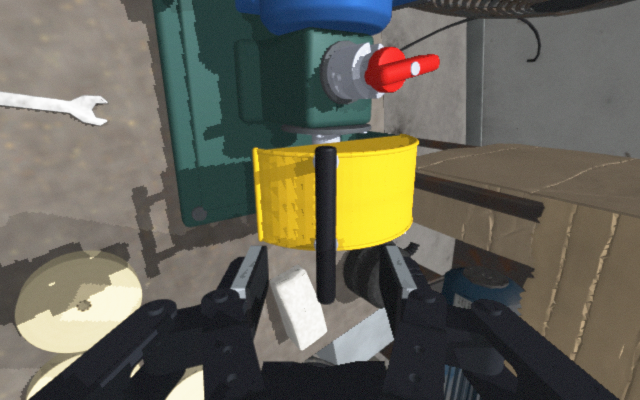

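The bar runs (326,148)-(326,302), within 3 px of the prediction and centred between the fingers. Advancing and gripping.

Call:
arm_command:
  dp:
    - [-0.004, 0.006, 0.1]
    - [-0.004, 0.006, 0.19]
    - [-0.004, 0.006, 0.228]
    - [-0.004, 0.006, 0.228]
  turn:
    - [0, 0, 0]
    - [0, 0, 0]
    - [0, 0, 0]
    - [0, 0, 0]
  jaw: [0.6, 0.6, 0.6, 0.3]

```text
time_s: 10.42
eef_pos: [0.4955, -0.1087, 0.1974]
eef_rot: [0.232, 0.735, 0.608, 0.193]
wrist_force: [0.4, -0.2, -0.5]
opening: 0.403
grasp_force: 0.0
```

Call:
arm_command:
  dp:
    - [0, 0, 0]
    - [0, 0, 0]
    - [0, 0, 0]
    - [0, 0, 0]
  turn:
    - [0, 0, 0]
    - [0, 0, 0]
    - [0, 0, 0]
    - [0, 0, 0]
  jaw: [0, 0, 0, 0]

```text
time_s: 10.92
eef_pos: [0.4939, -0.1083, 0.1968]
eef_rot: [0.232, 0.735, 0.608, 0.192]
wrist_force: [-5.9, 0.8, 0.1]
opening: 0.118
grasp_force: 58.5
```

```bash
python3 - <<'E'
from h import *
o=get_obs();print(o['eef_pos'],o['q'],o['wrist_force'],tcp(0,35)[0]);
for d in(6,12,18,24,30):print(d,*rel(o,*tcp(d,35-d)))
E
```

```text
[ 0.4939 -0.1083  0.1968] [-0.606  -0.3419  2.2886  0.3896  0.6622 -0.6617] [-5.8817  0.8331  0.0606] [ 0.4928 -0.1077  0.1914]
6 [ 0.0017  0.0498 -0.0156] [ 0.2019  0.0004 -0.0024]
12 [ 0.0018  0.1187 -0.0391] [ 0.4019  0.0002 -0.0024]
18 [ 0.0019  0.1898 -0.0552] [ 0.6019  0.0001 -0.0024]
24 [ 0.0019  0.2621 -0.0639] [ 0.8019 -0.     -0.0024]
30 [ 0.002   0.3349 -0.0649] [ 1.0019 -0.0001 -0.0024]
```

```bash
cat >> h.py <<'E'
OFF=np.array([-.0004,.004,-.0038])
def go(deg,tilt):
    p,F=tcp(deg,tilt);return p+F.apply(OFF),F
E
python3 - <<'E'
from h import *
o=get_obs()
for d in(0,6,12,18,24,30):print(d,*rel(o,*go(d,35-d)))
E
```

```text
0 [ 0.     -0.0003 -0.0002] [ 0.0019  0.0005 -0.0024]
6 [ 0.0001  0.0673 -0.029 ] [ 0.2019  0.0004 -0.0024]
12 [ 0.0002  0.1375 -0.0506] [ 0.4019  0.0002 -0.0024]
18 [ 0.0003  0.2097 -0.0647] [ 0.6019  0.0001 -0.0024]
24 [ 0.0004  0.2829 -0.0712] [ 0.8019 -0.     -0.0024]
30 [ 0.0005  0.3564 -0.07  ] [ 1.0019 -0.0001 -0.0024]
```

Call:
arm_command:
  dp:
    - [0, 0.067, -0.029]
    - [0, 0.138, -0.051]
    - [0, 0.21, -0.065]
    - [0, 0.283, -0.071]
    - [0, 0.283, -0.071]
  turn:
    - [0.2, 0, 0]
    - [0.4, 0, 0]
    - [0.6, 0, 0]
    - [0.8, 0, 0]
    - [0.8, 0, 0]
  jaw: [0, 0, 0, 0, 0]

```text
time_s: 11.55
eef_pos: [0.5429, -0.1178, 0.2536]
eef_rot: [0.075, 0.767, 0.635, 0.062]
wrist_force: [-5.9, 2.6, 1.1]
opening: 0.114
grasp_force: 63.5
```

```bash
python3 - <<'E'
from h import *
o=get_obs();print(o['eef_pos'],o['wrist_force'],o['q'],go(24,11)[0])
for d in(30,36,42,48,54):print(d,*rel(o,*go(d,35-d)))
E
```

```text
[ 0.5429 -0.1178  0.2536] [-5.9292  2.5522  1.0699] [-0.4578 -0.018   1.7868  0.0559  1.1858 -0.2857] [ 0.5407 -0.1171  0.252 ]
30 [ 0.001   0.0574 -0.0241] [ 0.2047 -0.0002 -0.0026]
36 [ 0.0011  0.1277 -0.0456] [ 0.4047 -0.0003 -0.0026]
42 [ 0.0012  0.1998 -0.0596] [ 0.6047 -0.0005 -0.0026]
48 [ 0.0013  0.273  -0.066 ] [ 0.8047 -0.0006 -0.0026]
54 [ 0.0014  0.3465 -0.0647] [ 1.0047 -0.0007 -0.0026]
```

Call:
arm_command:
  dp:
    - [0, 0.06, -0.025]
    - [0, 0.13, -0.046]
    - [0, 0.2, -0.06]
    - [0, 0.273, -0.066]
    - [0, 0.273, -0.066]
  turn:
    - [0.2, 0, 0]
    - [0.4, 0, 0]
    - [0.6, 0, 0]
    - [0.8, 0, 0]
    - [0.8, 0, 0]
  jaw: [0, 0, 0, 0, 0]

```text
time_s: 12.18
eef_pos: [0.6055, -0.1299, 0.2831]
eef_rot: [-0.086, 0.766, 0.633, -0.071]
wrist_force: [-3.4, 2.6, 4.6]
opening: 0.116
grasp_force: 63.7
```

```bash
python3 - <<'E'
from h import *
o=get_obs();print(o['eef_pos'],o['wrist_force'],o['q'],go(48,-13)[0])
for d in(54,60):print(d,*rel(o,*go(d,35-d)))
E
```

```text
[ 0.6055 -0.1299  0.2831] [-3.3867  2.6001  4.628 ] [-0.3807  0.4053  1.2369 -0.0425  1.719  -0.1938] [ 0.6057 -0.1294  0.283 ]
54 [ 0.0021  0.0681 -0.0282] [ 0.2061 -0.0016 -0.0031]
60 [ 0.0022  0.1384 -0.0496] [ 0.4061 -0.0018 -0.003 ]
```

Call:
arm_command:
  dp:
    - [0, 0.068, -0.028]
    - [0, 0.138, -0.05]
    - [0, 0.138, -0.05]
    - [0, 0.138, -0.05]
    - [0, 0.138, -0.05]
  turn:
    - [0.2, 0, 0]
    - [0.4, 0, 0]
    - [0.4, 0, 0]
    - [0.4, 0, 0]
    - [0.4, 0, 0]
  jaw: [0, 0, 0, 0, 0]

```text
time_s: 12.8
eef_pos: [0.6395, -0.1367, 0.2858]
eef_rot: [-0.165, 0.753, 0.622, -0.137]
wrist_force: [-2.2, -0.2, -9.3]
opening: 0.115
grasp_force: 68.4
```

```bash
python3 - <<'E'
from h import *
o=get_obs();print(o['eef_pos'],o['wrist_force'],o['grasp_force'],go(60,-25)[0])
q=np.array(o['eef_rot']);F=R.from_quat(q[[1,2,3,0]])
hg=O+RM.apply([.094,-.06,.112])
# bar point in tool from the grip, then its angle about hinge, by position
b=np.array(o['eef_pos'])+F.apply(-np.array([0,0,.019])-OFF)
v=RM.inv().apply(b-hg);print('guard deg',150.2-np.rad2deg(np.arctan2(v[2],v[0])),np.hypot(v[0],v[2]))
g=np.array(o['eef_pos'])-F.apply([0,0,.019]);v=RM.inv().apply(g-hg);print('w/o offset',150.2-np.rad2deg(np.arctan2(v[2],v[0])),np.hypot(v[0],v[2]))
im=camera('scene');cv2.imwrite('pics/s2.png',cv2.resize(im[90:270,230:430],None,fx=4,fy=3.3))
E
```

```text
[ 0.6395 -0.1367  0.2858] [-2.1912 -0.1611 -9.258 ] 68.39479923248291 [ 0.6414 -0.1362  0.2875]
guard deg 59.434391730946146 0.1892873843652093
w/o offset 61.00808955846156 0.19106241866874302
```

View pics/s2.png

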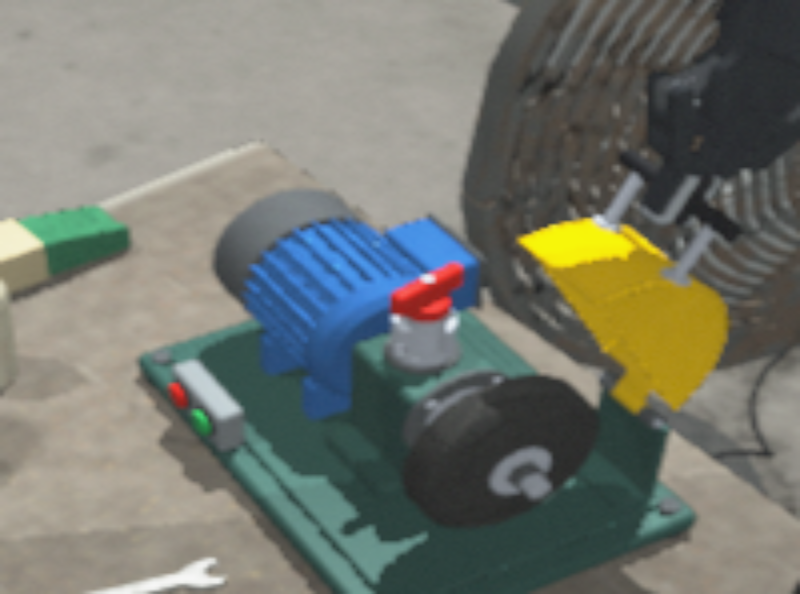

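The view shows the guard raised with the gripper on its black bar, and the T-handle turned and down. The guard angle works out to 59.4-61 degrees. I let it settle, check, then hand in.

Call:
arm_command:
  dp:
    - [0, 0, 0]
    - [0, 0, 0]
    - [0, 0, 0]
    - [0, 0, 0]
    - [0, 0, 0]
  turn:
    - [0, 0, 0]
    - [0, 0, 0]
    - [0, 0, 0]
    - [0, 0, 0]
    - [0, 0, 0]
  jaw: [0, 0, 0, 0, 0]

```text
time_s: 13.48
eef_pos: [0.6399, -0.1368, 0.2858]
eef_rot: [-0.166, 0.753, 0.622, -0.137]
wrist_force: [-2.1, -2.2, -15.3]
opening: 0.108
grasp_force: 67.7
```

```bash
python3 - <<'E'
from h import *
o=get_obs();print(o['eef_pos'],np.abs(o['dq']).max(),o['grasp_force']);print(hand_in())
E
```

```text
[ 0.6399 -0.1368  0.2858] 0.0005036620365007617 67.71167635917664
the job is handed in; nothing more can be done
None
```

I handed in the job at about 13.5 s: the spindle lock is caught down and turned about 77°, and the gripper is holding the guard still at about 60° by its bar handle; hand-in returned no verdict.

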